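# Lay the beeswax flat and push the thread chest's drawer shut

### The job

The upper drawer of the thread chest will not shut, because the cake of beeswax has been left standing on end in it, too tall to pass under the chest's top. With the fingertips tip the wax over sideways, so that it lies flat on the bottom of the drawer in front of the bobbins while the drawer is still pulled out, then push the drawer fully home. Do not lift the wax, do not shove the chest along the bench, and leave the two thread spools and the rivet tin where they are.

Things in the scene. Friction and masses are not known exactly. Their poses are not given: they have to be found in the camera images.
- thread_chest: small brown wooden chest with two drawers, loose on the workbench, 98 deep x 118 wide x 88 mm high, about 1.4 kg. Origin: centre of its underside; own x to its back, y to its left seen from its front, z up. The front edge of its top (7 mm thick, underside 81 mm up) lies at own x = -41 mm. Only the upper drawer moves; the lower stays shut, flush with the front.
- thread_chest_drawer_2 (a joint): slide of the upper drawer, m: 0 fully shut, 0.065 fully out, growing along the chest's own -x. It runs very freely (under 1 N) and stays where it is left. Its front panel is 101 wide x 7 mm thick, 51 to 82 mm above the bench, outer face at chest x = -41 mm minus this value. Side walls: inner faces at chest y = +-46 mm, 4 mm thick, tops 77 mm up.
- drawer_knob (a point): centre of the outer end of the upper drawer's round brass knob (14 mm across), 67 mm above the bench, 16 mm out from the drawer's front, mid-width; axes as the chest's. This drawer's bottom is 55 mm above the bench, 26 mm below the underside of the chest's top. Three fixed bobbins, 18 mm thick, lie across it further back: 37 mm of clear depth between them and the front panel.
- beeswax_centre (a point): centre of the loose yellow cake of beeswax, 32 x 45 x 18 mm along own x, y, z, 30 g. It starts on end (own y vertical, top 100 mm above the bench) between the drawer's front panel and the bobbins, nearer the right wall (chest -y), 32 mm side along chest x, 18 mm across: tipped towards chest +y it has room to lie flat (own z vertical, centre 64 mm up).
- brown_spool: bystander: spool of brown thread standing on the bench, 42 mm across and 55 mm high; origin on its underside
- cream_spool: bystander: spool of cream thread standing on the bench, 40 mm across and 45 mm high; origin on its underside
- rivet_tin: bystander: round green tin on the bench, 65 mm across and 30 mm high; origin at the centre of its underside. To its right (from about y = 0 to y = -0.3 m) stands the fixed green strap splitter, up to 345 mm high with its flywheel: pass over it
There are look-alikes about, which are no part of the job. Of the things that look like the part that bears beeswax_centre, the smallest one is meant.

How it is judged:
By the outcome, as a careful person would: the job done as asked, in the order asked, and still so for the second after the job is handed in, with the robot touching nothing.
It also fails if it takes over 51 s, if anything falls off the work surface, if the arm or the gripper's body presses on something with over 40 N, if the wrist force passes 120 N, or if a joint passes its speed limit or range.

### The arm

A 6-joint arm with a two-finger parallel gripper is mounted at the origin on the work surface; the furniture and walls round the work are solid. World frame = base frame: x ahead of the robot, y to its left, z up, the work surface at z = 0. Lengths are in m, angles in rad, forces in N, time in s.
With the tool pointing down it reaches from about 0.25 to 0.725 m from the base axis. Payload 9.7 kg.
Tool frame: the origin (TCP) lies midway between the tips of the shut fingers; the grasp point (between the pads) lies 19 mm behind it; y points along the fingers, x is the direction in which the jaws open and shut, and the axes are right-handed (so a half turn about y gives the same grasp; the last joint's range is limited). The gripper opens to 85 mm and grips with 20 to 120 N. Pads are 22 mm wide; open, the fingers measure 114 mm over their backs; the gripper's body (76 mm by 85 mm) begins 54 mm behind the grasp point. The pads swing forward as they close: fully open they stand 13 mm farther back than shut.
Start: joints at [1.22, 0.087, 0.176, 1.66, 0, 1.571], TCP at [0.189, 0.517, 0.231] pointing down, gripper open.
Joint ranges: [-3.13, 3.13], [-0.85, 1.81], [-1.15, 1.24], [-2.2, 2.28], [-1.44, 1.52], [-3.14, 3.14]. Speed limits (rad/s): [2.22, 2.22, 2.57, 3.14, 3.14, 3.14].

### API

Orientations are given as a rotation vector (axis times angle).
In Python, from bench import robot, optics, ticket gives the robot as it stands.
- The arm moves only by the tool step_arm, never from a script. Its argument "targets" is a list of rows, each an object with "offset": the shift along the tool's x, y, z in mm, a list of three; "twist": the turn about the tool's y in rad. A call has 1 to 12 rows; each row shifts and turns the commanded pose from where the row before left it, along the tool's axes as they then stand; what a row does not reach is not made up. A row lasts 1/8 s, in which the tool goes at most 62.5 mm and 10.7 degrees, less where a joint would pass 70% of its speed; a pose out of reach is approached as far as the arm can. A call is refused whole if a number of a shift passes 62.5 or a number of a turn 0.188, either way. A call with a gripper value outside its range is refused whole. "fingers" is the opening in per cent of the stroke, from 0 (shut) to 100 (fully open), set as the call begins (left out, the last holds). The fingers move at their own pace and stop on an object; "grip_force" is the grip in N (left out, the last holds). Time passes only in rows, so rows that do not move let the fingers close. It gives the time, the measured TCP pose, the force and the opening at its end, in the units of the state.
- robot.read_state(): the state, without advancing time (a new reading comes with each control period).
- optics.get_image(name): name is "scene" or "top"; returns a dict with "img" (480x640x3 uint8, red, green, blue), "camera_matrix" (3x3 intrinsics, pixels), "R" (3x3) and "t" (3): a world point X has camera coordinates R X + t. Camera axes: x right, y down, z forward; pixel columns grow to the right and rows downward; lengths in m; the calibration is good to about 2 mm. A picture is of the moment at which its call begins. There is no depth.
- ticket.sign_off(): hands the job in, once; it reports no verdict.
The state is a dict: "t": time; "qpos": joint angles; "qvel": joint speeds; "tau": joint torques, N m; "tool_pos": TCP position; "ee_rot": TCP orientation; "contact_force": force on the tool from outside, world axes, zero at the start; "ft_torque": the same for the moment, N m; "gripper_width": finger opening in m.
Only numpy, scipy, OpenCV 4.12 (cv2) and the standard library are available. Lean on these libraries where they do the work, as an engineer would, in place of code of your own. Each camera call takes 0.05 s, during which the arm holds its last target.

## Working session

There is one attempt and no reset: what is moved stays moved. The work goes in short steps, Python scripts to look and compute and a tool call to move; the robot and the scene stay as the last step left them, time stands still between calls to the robot, and variables do not carry over. Pictures are saved under pics/ and viewed, and the job is handed in when it is done.

Besides the shell and the picture viewer there is one more tool, called after "Request:" as name(argument=value, ...), one argument or row to a line, values as JSON. step_arm: Moves the arm, as the interface text tells. Its arguments: {"type":"object","properties":{"targets":{"type":"array"},"fingers":{"type":"number"},"grip_force":{"type":"number"}},"required":["targets"]}

```bash
mkdir -p pics; ls; cat > h.py <<'E'
import numpy as np, cv2, json
from bench import robot, optics, ticket
def snap(n,fn):
    d=optics.get_image(n); cv2.imwrite(fn,cv2.cvtColor(d['img'],cv2.COLOR_RGB2BGR))
    np.savez(fn.replace('.png','.npz'),img=d['img'],K=d['camera_matrix'],R=d['R'],t=d['t']); return d
def load(fn): return np.load(fn)
def ray(d,u,v,z):
    K=d['K'] if 'K' in d else d['camera_matrix']; R=np.array(d['R']);t=np.array(d['t'])
    r=R.T@np.linalg.inv(K)@np.array([u,v,1.]); c=-R.T@t
    return c+r*(z-c[2])/r[2]
def proj(d,X):
    K=d['K'] if 'K' in d else d['camera_matrix']
    p=K@(np.array(d['R'])@np.array(X)+np.array(d['t'])); return p[:2]/p[2]
E
python3 - <<'E'
from h import *
print(robot.read_state())
for n in('scene','top'):
    d=snap(n,f'pics/{n}0.png'); print(n,d['camera_matrix'],-np.array(d['R']).T@d['t'],d['R'])
E
```

```text
pics
{'t': 0.0, 'qpos': array([ 1.21998890e+00,  8.74613320e-02,  1.75098315e-01,  1.65981524e+00,
       -4.83316823e-06,  1.57079378e+00]), 'qvel': array([ 1.35276913e-03,  1.73885922e-04,  1.65603388e-04,  2.18994234e-05,
       -9.25505214e-04, -1.34232513e-04]), 'tau': array([-1.01031674e-03, -5.20395112e+01,  4.64797604e+01,  1.64466334e-02,
       -3.55554766e-05, -1.57064420e-05]), 'tool_pos': array([0.18892689, 0.51626898, 0.23056401]), 'ee_rot': array([-1.35579931, -0.94619134,  0.94805948]), 'contact_force': array([-0.23343187, -0.12969036, -0.0930793 ]), 'ft_torque': array([0.01866316, 0.0279724 , 0.03722297]), 'gripper_width': 0.0854608956635513}
scene [[448.37041208   0.         319.40872638]
 [  0.         448.37041208 243.29920045]
 [  0.           0.           1.        ]] [0.31984907 0.59195943 0.59636062] [[-0.96725866 -0.25272375 -0.02326774]
 [-0.13323953  0.58369569 -0.80096602]
 [ 0.21600441 -0.77164114 -0.59825751]]
top [[548.59343697   0.         327.81255345]
 [  0.         548.59343697 236.86097503]
 [  0.           0.           1.        ]] [ 0.36349816 -0.08589147  1.14220153] [[-0.02251387 -0.99920528 -0.03289279]
 [-0.99262604  0.0262612  -0.11833807]
 [ 0.11910783  0.02998599 -0.99242842]]
```

View pics/scene0.png

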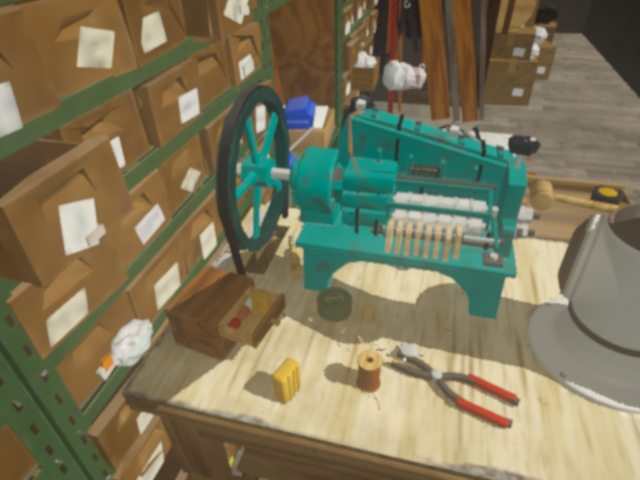

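View pics/top0.png

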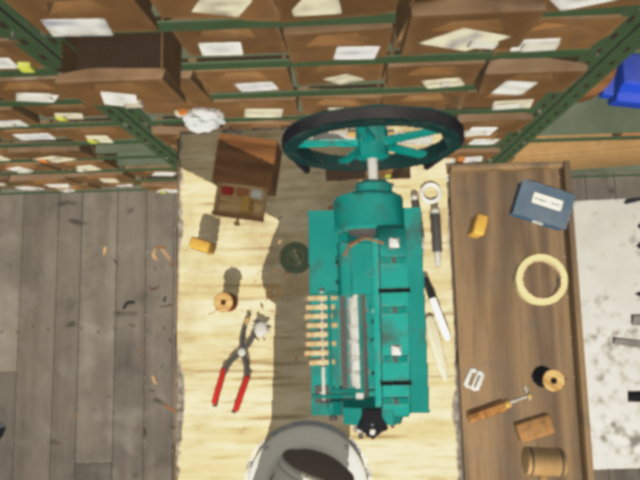

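```bash
python3 - <<'E'
from h import *
for n,(x0,y0,x1,y1) in {'scene':(150,250,310,370),'top':(180,125,300,255)}.items():
    d=load(f'pics/{n}0.npz'); c=d['img'][y0:y1,x0:x1]; 
    k=5 if n=='scene' else 4.6
    cv2.imwrite(f'pics/{n}0c.png',cv2.cvtColor(cv2.resize(c,None,fx=k,fy=k,interpolation=cv2.INTER_CUBIC),cv2.COLOR_RGB2BGR))
    for P in [(0,0,0),(.189,.517,.231),(.5,.2,0),(.6,.1,0),(.4,.2,0)]: print(n,P,proj(d,P))
E
```

```text
scene (0, 0, 0) [604.19461695 348.54990707]
scene (0.189, 0.517, 0.231) [597.67367588 724.48950486]
scene (0.5, 0.2, 0) [280.0275429  387.72226028]
scene (0.6, 0.1, 0) [244.70578057 329.48570025]
scene (0.4, 0.2, 0) [342.87412649 401.16365142]
top (0, 0, 0) [307.69810647 486.97303752]
top (0.189, 0.517, 0.231) [-18.10917303 417.49951285]
top (0.5, 0.2, 0) [208.86351852 240.26060315]
top (0.6, 0.1, 0) [255.67316758 192.3500875 ]
top (0.4, 0.2, 0) [208.70505014 287.79357956]
```

View pics/scene0c.png

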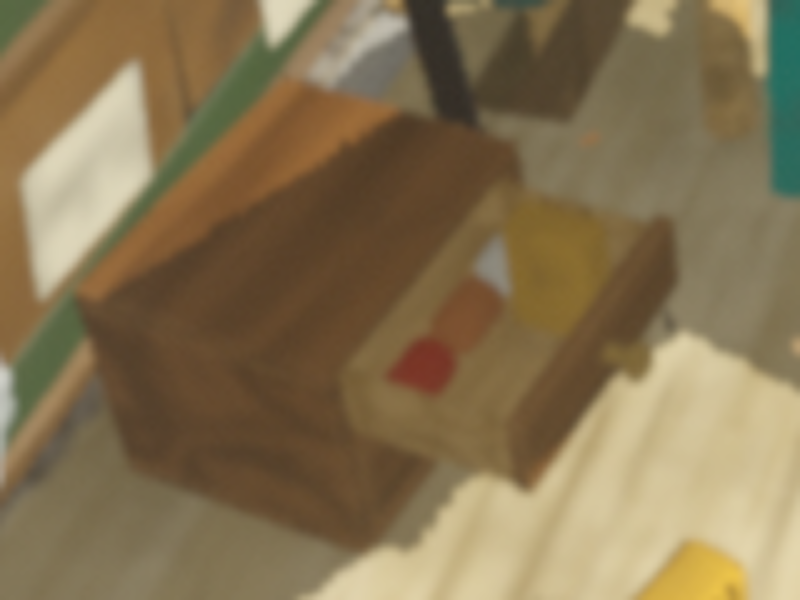

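View pics/top0c.png

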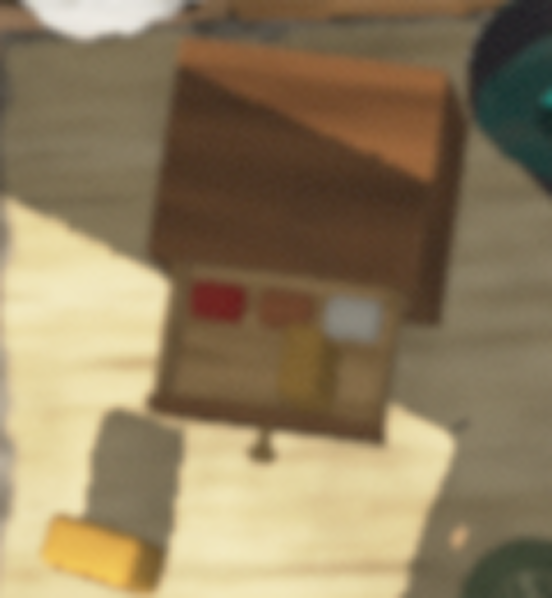

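```bash
python3 - <<'E'
from h import *
d=load('pics/top0.npz'); k=4.6
def P(n,u,v,z):
    p=ray(d,180+u/k,125+v/k,z); print(n,p.round(4)); return p
bl=P('chest BL',180,40,.088);br=P('chest BR',447,72,.088);fl=P('FL',150,258,.088);fr=P('FR',418,295,.088)
a=P('drawerL',150,408,.082);b=P('drawerR',383,441,.082);kn=P('knob',262,455,.067)
w=[P('wax',*c,.1) for c in [(285,322),(335,328),(328,408),(278,402)]]
for p,q in [(bl,br),(fl,fr),(bl,fl),(br,fr),(a,b)]: print(np.linalg.norm((p-q)[:2]), np.degrees(np.arctan2(*(p-q)[1::-1])))
s=load('pics/scene0.npz');k=5
def S(n,u,v,z): p=ray(s,150+u/k,250+v/k,z); print(n,p.round(4))
S('drawerL',512,430,.082);S('drawerR',672,222,.082);S('knob',630,360,.067)
S('wax back left top',510,195,.1);S('wax front top',608,215,.1);S('BL',80,300,.088);S('BR',300,85,.088);S('FR',520,150,.088)
S('tin',0,0,0)
E
```

```text
chest BL [0.7029 0.1581 0.088 ]
chest BR [0.6848 0.0421 0.088 ]
FL [0.6069 0.1709 0.088 ]
FR [0.5873 0.0557 0.088 ]
drawerL [0.5427 0.1722 0.082 ]
drawerR [0.5257 0.0721 0.082 ]
knob [0.5233 0.127  0.067 ]
wax [0.5748 0.1105 0.1   ]
wax [0.5717 0.0893 0.1   ]
wax [0.5376 0.0925 0.1   ]
wax [0.5407 0.1136 0.1   ]
0.1173451074744881 81.15825914237045
0.11690395852689152 80.37217088820422
0.09685428382468696 -7.62793855077097
0.09844939751883441 -7.9107973748438765
0.10156172633037741 80.34055038512044
drawerL [0.5451 0.1772 0.082 ]
drawerR [0.5265 0.0794 0.082 ]
knob [0.5256 0.1286 0.067 ]
wax back left top [0.5751 0.0972 0.1   ]
wax front top [0.5405 0.0989 0.1   ]
BL [0.6976 0.1632 0.088 ]
BR [0.6761 0.0482 0.088 ]
FR [0.5863 0.0631 0.088 ]
tin [ 0.8944 -0.0698  0.    ]
```

```bash
cat >> h.py <<'E'
from scipy.spatial.transform import Rotation as Ro
def show():
    s=robot.read_state(); M=Ro.from_rotvec(s['ee_rot']).as_matrix()
    print('t',round(s['t'],2),'tcp',s['tool_pos'].round(4),'F',s['contact_force'].round(2),'w',round(s['gripper_width'],4)); print(M.round(3)); print(s['qpos'].round(3)); return s,M
def off(target):
    s,M=show(); o=M.T@(np.array(target)-s['tool_pos'])*1000; print('offset tool mm',o.round(1)); return o
E
python3 - <<'E'
from h import *
off((.53,.18,.25))
t=load('pics/top0.npz')
for z in (.1,.2,.3): print('wheel left',ray(t,284,145,z).round(3),'wheel right',ray(t,463,130,z).round(3),'body left',ray(t,308,215,z).round(3),ray(t,308,410,z).round(3))
for n,c in dict(spool=(224,300),tin=(293,257)).items(): print(n,ray(t,*c,.04).round(3))
E
```

```text
t 0.1 tcp [0.1889 0.5163 0.2306] F [ 0.09 -0.1  -0.06] w 0.0855
[[ 0.344 -0.    -0.939]
 [ 0.939 -0.001  0.344]
 [-0.001 -1.     0.   ]]
[1.22  0.087 0.175 1.66  0.    1.571]
offset tool mm [-198.6  -19.1 -435.9]
wheel left [0.672 0.027 0.1  ] wheel right [ 0.691 -0.322  0.1  ] body left [ 0.532 -0.017  0.1  ] [ 0.168 -0.011  0.1  ]
wheel left [0.642 0.016 0.2  ] wheel right [ 0.659 -0.299  0.2  ] body left [ 0.516 -0.024  0.2  ] [ 0.186 -0.018  0.2  ]
wheel left [0.613 0.006 0.3  ] wheel right [ 0.628 -0.277  0.3  ] body left [ 0.5  -0.03  0.3 ] [ 0.205 -0.025  0.3  ]
spool [0.374 0.159 0.04 ]
tin [0.457 0.019 0.04 ]
```

Request:
step_arm(
  targets=[
    {"offset": [0,0,0],"twist": -0.1},
    {"offset": [0,0,0],"twist": -0.1},
    {"offset": [-25,0,-33],"twist": 0},
    {"offset": [-25,0,-33],"twist": 0},
    {"offset": [-25,0,-33],"twist": 0},
    {"offset": [-25,0,-33],"twist": 0},
    {"offset": [-25,0,-33],"twist": 0},
    {"offset": [-25,0,-33],"twist": 0},
    {"offset": [-25,0,-33],"twist": 0},
    {"offset": [-25,0,-33],"twist": 0},
    {"offset": [-25,0,-33],"twist": 0},
    {"offset": [-25,0,-33],"twist": 0},
  ],
  fingers=0,
)

```text
t: 1.6
tool_pos: [0.4784, 0.2186, 0.231]
ee_rot: [-1.277, -1.097, 1.098]
contact_force: [-0.1, 0.3, -0.8]
gripper_width: 0.0003
```

```bash
python3 - <<'E'
from h import *
show(); off((.552,.073,.2))
snap('scene','pics/s1.png');snap('top','pics/t1.png')
E
```

```text
t 1.6 tcp [0.4784 0.2186 0.231 ] F [-0.14  0.26 -0.8 ] w 0.0003
[[ 0.15  -0.    -0.989]
 [ 0.989 -0.     0.15 ]
 [-0.    -1.     0.   ]]
[0.429 0.03  0.115 1.657 0.    0.579]
t 1.6 tcp [0.4784 0.2186 0.231 ] F [-0.14  0.26 -0.8 ] w 0.0003
[[ 0.15  -0.    -0.989]
 [ 0.989 -0.     0.15 ]
 [-0.    -1.     0.   ]]
[0.429 0.03  0.115 1.657 0.    0.579]
offset tool mm [-132.9   30.9  -94.6]
```

View pics/s1.png

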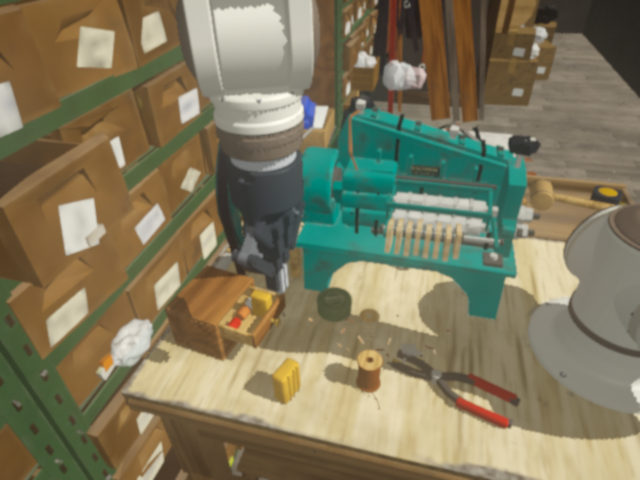

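View pics/t1.png

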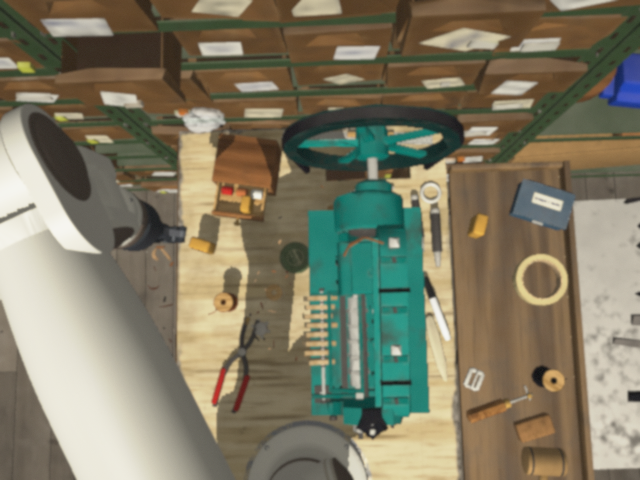

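```bash
cat >> h.py <<'E'
def crop(fn,x0,y0,x1,y1,k,out):
    d=load(fn); c=d['img'][y0:y1,x0:x1]; cv2.imwrite(out,cv2.cvtColor(cv2.resize(c,None,fx=k,fy=k,interpolation=cv2.INTER_CUBIC),cv2.COLOR_RGB2BGR))
def yellow(fn,box):
    d=load(fn); hsv=cv2.cvtColor(d['img'],cv2.COLOR_RGB2HSV); m=cv2.inRange(hsv,(18,150,90),(30,255,255)); mm=m*0; x0,y0,x1,y1=box; mm[y0:y1,x0:x1]=m[y0:y1,x0:x1]
    cs,_=cv2.findContours(mm,cv2.RETR_EXTERNAL,cv2.CHAIN_APPROX_NONE); 
    for c in cs:
        if cv2.contourArea(c)>15: print(fn,cv2.contourArea(c),cv2.boundingRect(c),cv2.boxPoints(cv2.minAreaRect(c)).round(1).tolist())
E
python3 - <<'E'
from h import *
crop('pics/s1.npz',160,255,300,360,5.7,'pics/s1c.png'); crop('pics/t1.npz',200,125,290,235,5,'pics/t1c.png')
yellow('pics/s1.npz',(160,255,300,350)); yellow('pics/t1.npz',(200,125,290,235))
E
```

```text
pics/s1.npz 405.5 (251, 290, 22, 27) [[251.0, 290.0], [272.0, 290.0], [272.0, 316.0], [251.0, 316.0]]
pics/t1.npz 158.0 (240, 196, 13, 18) [[240.0, 196.0], [252.0, 196.0], [252.0, 213.0], [240.0, 213.0]]
```

View pics/s1c.png

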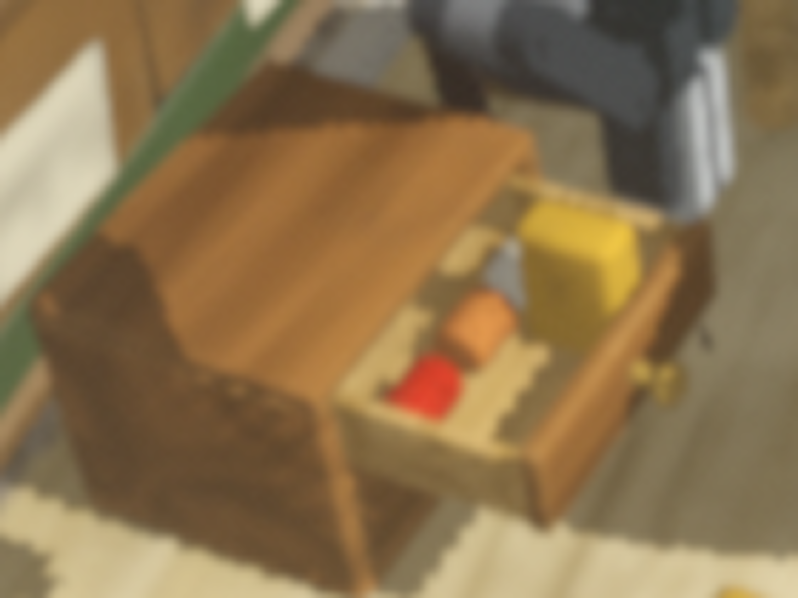

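View pics/t1c.png

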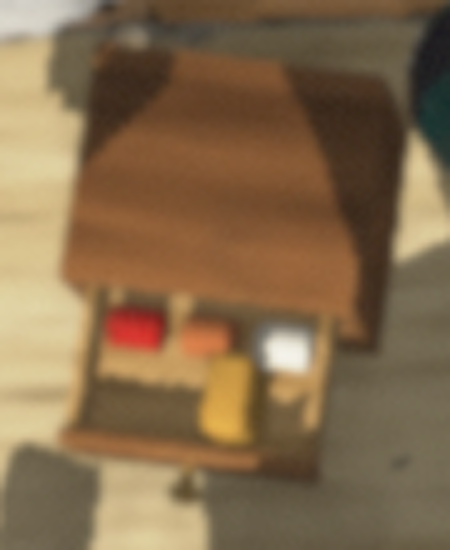

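```bash
python3 - <<'E'
from h import *
t=load('pics/t1.npz');s=load('pics/s1.npz')
T=lambda u,v,z: ray(t,200+u/5,125+v/5,z).round(4)
S=lambda u,v,z: ray(s,160+u/5.7,255+v/5.7,z).round(4)
print('wax',T(222,395,.1),S(577,228,.1))
print('wax scene corners +y near back/front, -y back/front',S(522,228,.1),S(602,258,.1),S(545,203,.1),S(638,222,.1))
print('wax top corners',T(213,357,.1),T(200,436,.1),T(243,358,.1))
print('top front L/R',T(65,285,.088),T(360,312,.088),S(320,400,.088),S(535,140,.088))
print('drawer front top outer L/R',T(62,435,.082),T(318,472,.082),S(545,520,.08),S(525,455,.082),S(680,240,.082))
print('knob',T(183,488,.067),S(668,382,.067))
print('right wall outer/back',T(332,320,.077),T(305,460,.077),S(515,183,.077),S(660,222,.077))
E
```

```text
wax [0.557  0.1058 0.1   ] [0.5553 0.1072 0.1   ]
wax scene corners +y near back/front, -y back/front [0.5705 0.1108 0.1   ] [0.5442 0.117  0.1   ] [0.5679 0.0995 0.1   ] [0.5393 0.1009 0.1   ]
wax top corners [0.572  0.1093 0.1   ] [0.5411 0.1145 0.1   ] [0.5713 0.0976 0.1   ]
top front L/R [0.605  0.1701 0.088 ] [0.5907 0.0534 0.088 ] [0.6049 0.1746 0.088 ] [0.587  0.0621 0.088 ]
drawer front top outer L/R [0.5461 0.1726 0.082 ] [0.5286 0.0714 0.082 ] [0.534 0.193 0.08 ] [0.5464 0.1751 0.082 ] [0.5327 0.0875 0.082 ]
knob [0.526  0.1277 0.067 ] [0.5237 0.1282 0.067 ]
right wall outer/back [0.5902 0.066  0.077 ] [0.5343 0.0773 0.077 ] [0.5915 0.0705 0.077 ] [0.5431 0.0766 0.077 ]
```

Request:
step_arm(
  targets=[
    {"offset": [-33,0,-24],"twist": 0},
    {"offset": [-33,0,-24],"twist": 0},
    {"offset": [-33,0,-24],"twist": 0},
    {"offset": [-32,0,-22],"twist": 0},
    {"offset": [0,30,0],"twist": 0},
    {"offset": [0,30,0],"twist": 0},
    {"offset": [0,0,0],"twist": 0},
  ],
)

```text
t: 2.58
tool_pos: [0.5495, 0.0763, 0.169]
ee_rot: [-1.274, -1.094, 1.1]
contact_force: [-1.2, -1.0, 0.2]
gripper_width: -0.0001
```

```bash
python3 - <<'E'
from h import *
off((.5513,.075,.09))
snap('scene','pics/s2.png');snap('top','pics/t2.png')
crop('pics/s2.npz',160,200,320,350,4,'pics/s2c.png'); 
E
```

```text
t 2.58 tcp [0.5495 0.0763 0.169 ] F [-1.2  -1.02  0.21] w -0.0001
[[ 0.15  -0.004 -0.989]
 [ 0.989 -0.001  0.15 ]
 [-0.001 -1.     0.004]]
[0.138 0.088 0.057 1.544 0.    0.289]
offset tool mm [-0.9 79.  -2.3]
```

View pics/s2c.png

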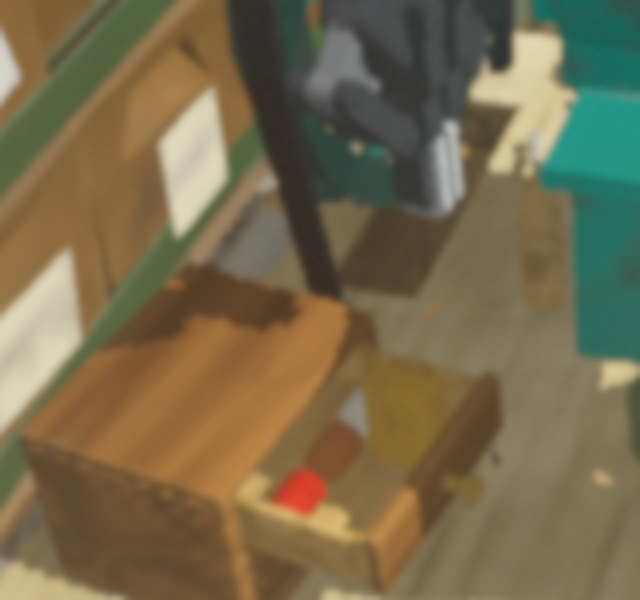

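View pics/t2.png

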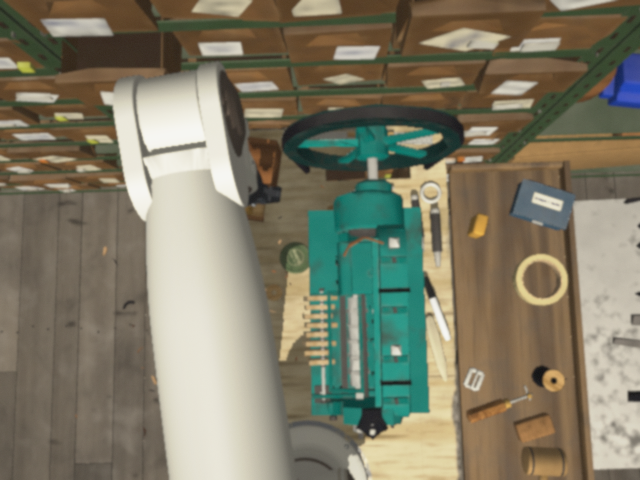

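Request:
step_arm(
  targets=[
    {"offset": [0,25,0],"twist": 0},
    {"offset": [0,25,0],"twist": 0},
    {"offset": [-2,20,-2],"twist": 0},
    {"offset": [0,8,0],"twist": 0},
    {"offset": [0,0,0],"twist": 0},
    {"offset": [0,0,0],"twist": 0},
  ],
)

```text
t: 3.42
tool_pos: [0.5532, 0.0741, 0.0947]
ee_rot: [-1.278, -1.099, 1.096]
contact_force: [0.5, 0.4, -0.4]
gripper_width: -0.0001
```

```bash
python3 - <<'E'
from h import *
s,M=show()
print(proj(load('pics/s2.npz'),(.5495,.0763,.169)))
snap('scene','pics/s3.png'); print(proj(load('pics/s3.npz'),s['tool_pos']))
crop('pics/s3.npz',160,200,320,350,4,'pics/s3c.png'); 
E
```

```text
t 3.42 tcp [0.5532 0.0741 0.0947] F [ 0.53  0.45 -0.39] w -0.0001
[[ 0.15   0.002 -0.989]
 [ 0.989  0.     0.15 ]
 [ 0.001 -1.    -0.002]]
[ 0.133  0.096 -0.078  1.395  0.     0.284]
[267.20664912 250.13114213]
[269.6962173  284.21444509]
```

View pics/s3c.png

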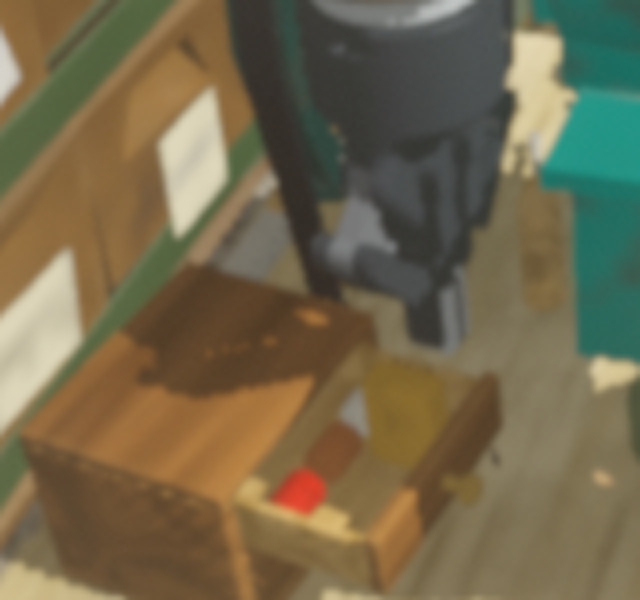

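Request:
step_arm(
  targets=[
    {"offset": [0,6,0],"twist": 0},
    {"offset": [0,0,0],"twist": 0},
    {"offset": [3,0,0],"twist": 0},
    {"offset": [3,0,0],"twist": 0},
    {"offset": [2,0,0],"twist": 0},
    {"offset": [2,0,0],"twist": 0},
    {"offset": [2,0,0],"twist": 0},
    {"offset": [2,0,0],"twist": 0},
    {"offset": [0,0,0],"twist": 0},
  ],
)

```text
t: 4.6
tool_pos: [0.5547, 0.0878, 0.0873]
ee_rot: [-1.277, -1.097, 1.098]
contact_force: [-0.1, -0.5, -0.1]
gripper_width: 0.0
```

```bash
python3 - <<'E'
from h import *
s,M=show()
snap('scene','pics/s4.png')
crop('pics/s4.npz',160,200,320,350,4,'pics/s4c.png'); 
E
```

```text
t 4.6 tcp [0.5547 0.0878 0.0873] F [-0.12 -0.5  -0.14] w 0.0
[[ 0.15  -0.    -0.989]
 [ 0.989 -0.     0.15 ]
 [-0.    -1.     0.   ]]
[ 0.157  0.108 -0.079  1.384 -0.     0.308]
```

View pics/s4c.png

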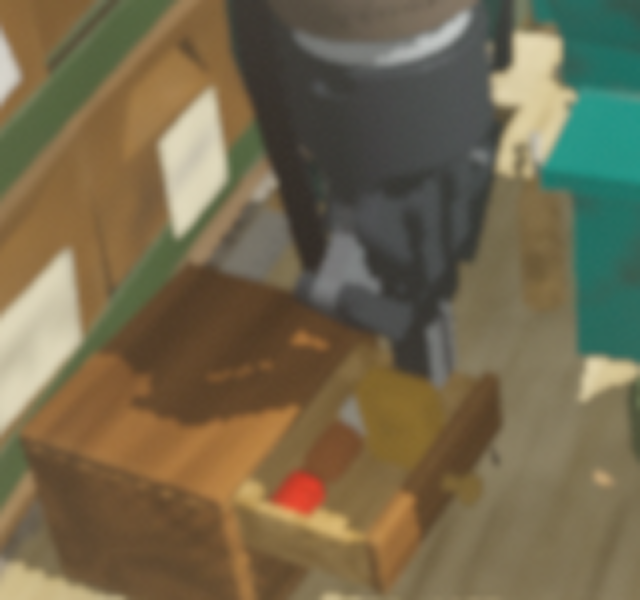

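Request:
step_arm(
  targets=[
    {"offset": [2,0,0],"twist": 0},
    {"offset": [2,0,0],"twist": 0},
    {"offset": [2,0,0],"twist": 0},
    {"offset": [2,0,0],"twist": 0},
    {"offset": [0,0,0],"twist": 0},
  ],
)

```text
t: 5.28
tool_pos: [0.556, 0.0958, 0.0873]
ee_rot: [-1.277, -1.098, 1.098]
contact_force: [-0.0, 0.6, 0.4]
gripper_width: -0.0003
```

```bash
python3 - <<'E'
from h import *
s,M=show()
snap('scene','pics/s5.png')
crop('pics/s5.npz',160,200,320,350,4,'pics/s5c.png'); 
E
```

```text
t 5.28 tcp [0.556  0.0958 0.0873] F [-0.02  0.63  0.42] w -0.0003
[[ 0.15   0.    -0.989]
 [ 0.989 -0.     0.15 ]
 [-0.    -1.    -0.   ]]
[ 0.171  0.114 -0.073  1.384 -0.     0.321]
```

View pics/s5c.png

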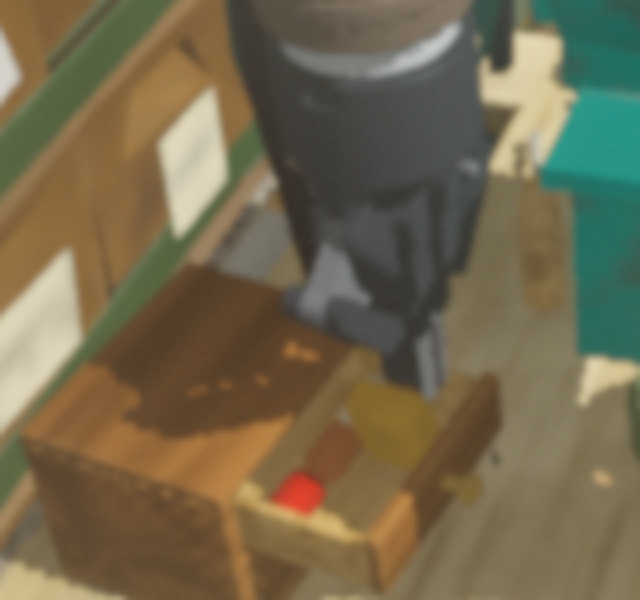

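Request:
step_arm(
  targets=[
    {"offset": [2,0,0],"twist": 0},
    {"offset": [2,0,0],"twist": 0},
    {"offset": [2,0,0],"twist": 0},
    {"offset": [2,0,0],"twist": 0},
    {"offset": [2,0,0],"twist": 0},
    {"offset": [0,0,0],"twist": 0},
    {"offset": [0,0,0],"twist": 0},
  ],
)

```text
t: 6.2
tool_pos: [0.5574, 0.1055, 0.0873]
ee_rot: [-1.277, -1.097, 1.097]
contact_force: [0.1, 0.7, 0.5]
gripper_width: 0.0
```

```bash
python3 - <<'E'
from h import *
s,M=show()
snap('scene','pics/s6.png')
crop('pics/s6.npz',160,200,320,350,4,'pics/s6c.png'); 
E
```

```text
t 6.2 tcp [0.5574 0.1055 0.0873] F [0.09 0.73 0.46] w 0.0
[[ 0.15  -0.    -0.989]
 [ 0.989 -0.     0.15 ]
 [-0.    -1.     0.   ]]
[ 0.187  0.121 -0.065  1.385 -0.     0.338]
```

View pics/s6c.png

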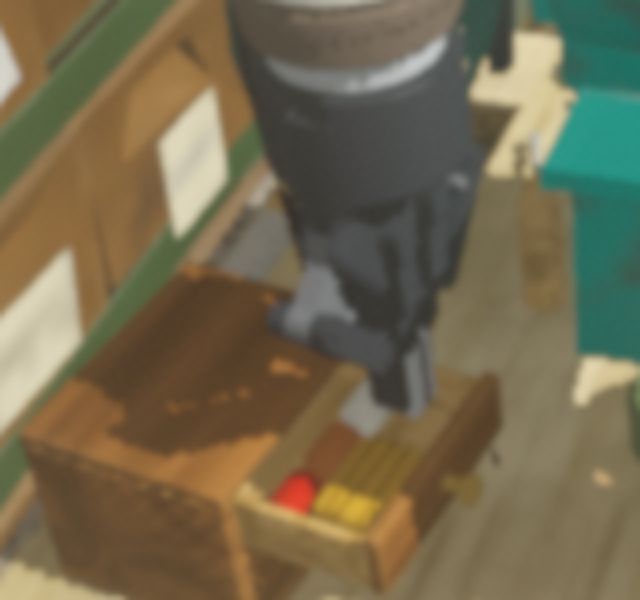

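Request:
step_arm(
  targets=[
    {"offset": [0,-20,0],"twist": 0},
    {"offset": [0,-40,0],"twist": 0},
    {"offset": [6,0,20],"twist": 0},
    {"offset": [6,0,25],"twist": 0},
    {"offset": [6,0,20],"twist": 0},
    {"offset": [0,0,0],"twist": 0},
    {"offset": [0,0,0],"twist": 0},
  ],
)

```text
t: 7.12
tool_pos: [0.4964, 0.1329, 0.1474]
ee_rot: [-1.277, -1.098, 1.097]
contact_force: [0.0, 0.2, -0.5]
gripper_width: 0.0002
```

```bash
python3 - <<'E'
from h import *
s,M=show()
snap('scene','pics/s7.png');snap('top','pics/t7.png')
crop('pics/s7.npz',160,200,320,350,4,'pics/s7c.png'); 
crop('pics/t7.npz',180,100,330,250,4,'pics/t7c.png'); 
E
```

```text
t 7.12 tcp [0.4964 0.1329 0.1474] F [ 0.04  0.16 -0.52] w 0.0002
[[ 0.15   0.001 -0.989]
 [ 0.989  0.     0.15 ]
 [ 0.    -1.    -0.001]]
[ 0.262 -0.015 -0.091  1.494 -0.     0.412]
```

View pics/s7c.png

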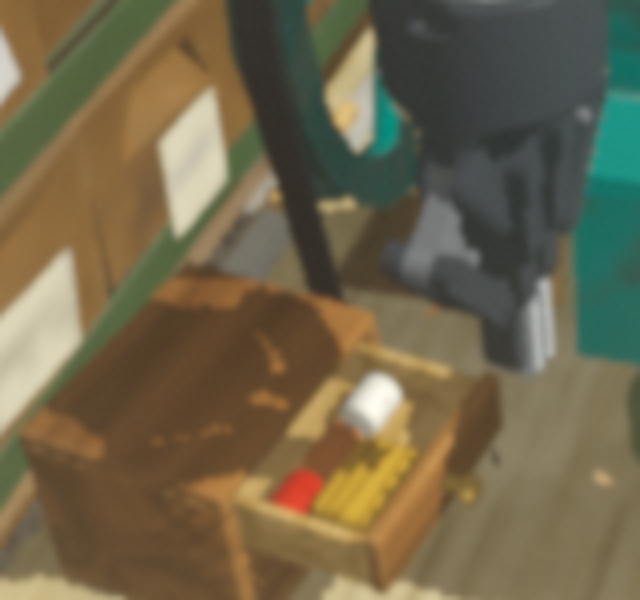

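View pics/t7c.png

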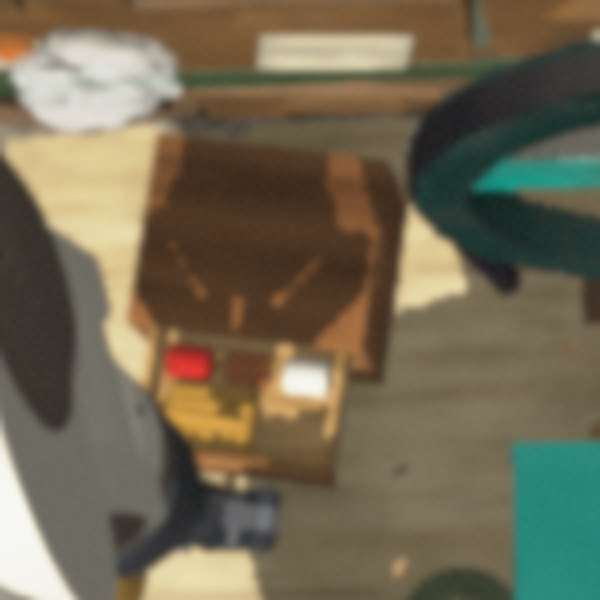

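```bash
python3 - <<'E'
from h import *
t=load('pics/t7.npz');s=load('pics/s7.npz')
T=lambda u,v,z: ray(t,180+u/4,100+v/4,z)
S=lambda u,v,z: ray(s,160+u/4,200+v/4,z)
for nm,f,c in [('top',T,[(172,385),(256,398),(250,444),(165,432)]),('scene',S,[(315,492),(392,442),(415,452),(362,512)])]:
    p=[f(*q,.073) for q in c]; print(nm,[x[:2].round(4).tolist() for x in p],'mean',np.mean(p,0).round(4),[np.linalg.norm(p[i]-p[(i+1)%4]).round(4) for i in range(4)])
yellow('pics/s7.npz',(220,300,270,340)); yellow('pics/t7.npz',(215,190,250,215))
off((.500,.1315,.055))
E
```

```text
top [[0.5789, 0.1536], [0.5711, 0.1116], [0.548, 0.1146], [0.5552, 0.1571]] mean [0.5633 0.1342 0.073 ] [np.float64(0.0428), np.float64(0.0233), np.float64(0.0431), np.float64(0.0239)]
scene [[0.5802, 0.1496], [0.5603, 0.1166], [0.5491, 0.1197], [0.558, 0.1552]] mean [0.5619 0.1353 0.073 ] [np.float64(0.0386), np.float64(0.0116), np.float64(0.0366), np.float64(0.0228)]
pics/s7.npz 328.5 (238, 310, 27, 23) [[236.5, 326.8999938964844], [252.3000030517578, 304.20001220703125], [265.20001220703125, 313.20001220703125], [249.3000030517578, 335.8999938964844]]
pics/t7.npz 265.0 (221, 196, 23, 17) [[219.60000610351562, 209.39999389648438], [221.8000030517578, 194.89999389648438], [244.3000030517578, 198.39999389648438], [242.10000610351562, 212.89999389648438]]
t 7.22 tcp [0.4965 0.1328 0.1472] F [ 0.55  0.71 -0.94] w -0.0004
[[ 0.151  0.    -0.989]
 [ 0.989 -0.     0.151]
 [-0.    -1.    -0.   ]]
[ 0.261 -0.015 -0.091  1.494 -0.     0.413]
offset tool mm [-0.7 92.2 -3.7]
```

```bash
python3 - <<'E'
from h import *
crop('pics/s7.npz',215,285,290,350,10,'pics/s7d.png'); crop('pics/t7.npz',210,175,275,230,10,'pics/t7d.png')
E
```

```text
(no output)
```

View pics/s7d.png

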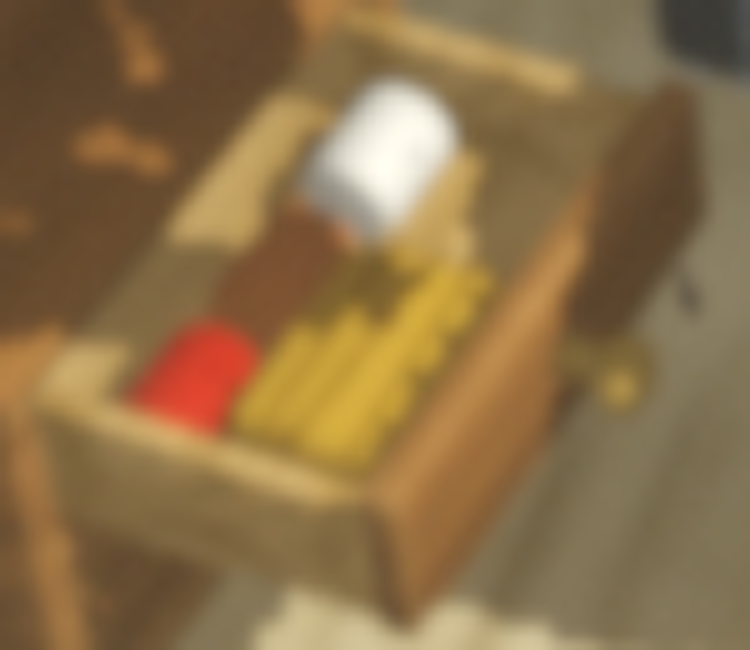

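View pics/t7d.png

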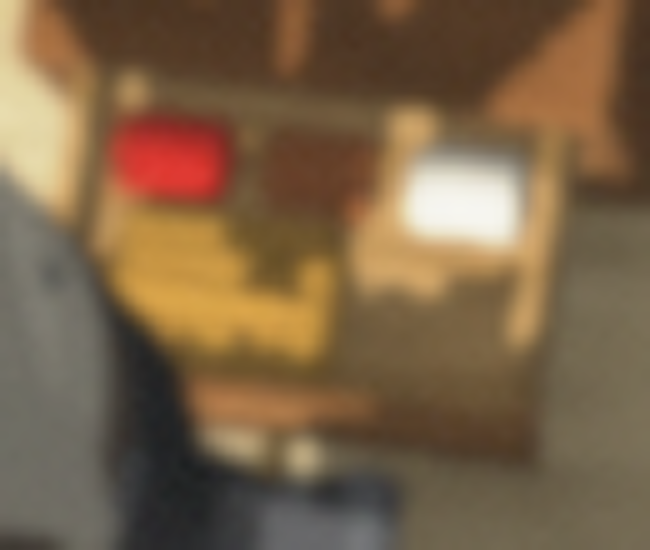

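Request:
step_arm(
  targets=[
    {"offset": [0,30,0],"twist": 0},
    {"offset": [0,30,0],"twist": 0},
    {"offset": [0,22,0],"twist": 0},
    {"offset": [0,8,0],"twist": 0},
    {"offset": [0,0,0],"twist": 0},
    {"offset": [0,0,0],"twist": 0},
  ],
)

```text
t: 7.98
tool_pos: [0.4965, 0.1331, 0.0583]
ee_rot: [-1.277, -1.098, 1.096]
contact_force: [0.5, 0.4, -0.0]
gripper_width: 0.0001
```

```bash
python3 - <<'E'
from h import *
s,M=show()
snap('scene','pics/s8.png');snap('top','pics/t8.png')
crop('pics/s8.npz',200,240,320,350,5,'pics/s8c.png'); 
crop('pics/t8.npz',200,120,300,240,5,'pics/t8c.png'); 
E
```

```text
t 7.97 tcp [0.4965 0.1331 0.0583] F [ 0.49  0.38 -0.02] w 0.0001
[[ 0.15   0.001 -0.989]
 [ 0.989  0.     0.15 ]
 [ 0.001 -1.    -0.001]]
[ 0.262  0.004 -0.244  1.321 -0.     0.413]
```

View pics/s8c.png

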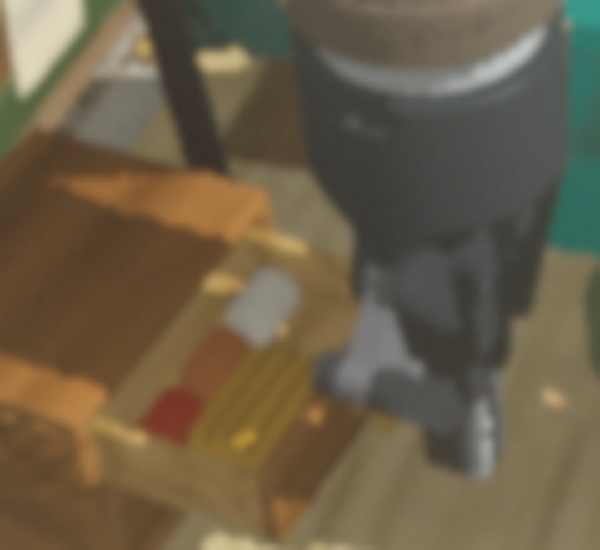

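View pics/t8c.png

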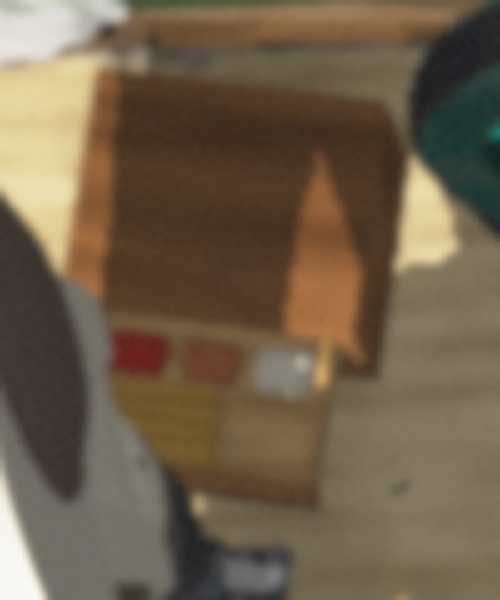

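Request:
step_arm(
  targets=[
    {"offset": [0,4,-6],"twist": 0},
    {"offset": [0,0,-5],"twist": 0},
    {"offset": [0,0,-2],"twist": 0},
    {"offset": [0,0,-2],"twist": 0},
    {"offset": [0,0,-2],"twist": 0},
    {"offset": [0,0,-2],"twist": 0},
    {"offset": [0,0,-2],"twist": 0},
    {"offset": [0,0,-2],"twist": 0},
    {"offset": [0,0,-2],"twist": 0},
    {"offset": [0,0,-2],"twist": 0},
    {"offset": [0,0,-2],"twist": 0},
    {"offset": [0,0,0],"twist": 0},
  ],
)

```text
t: 9.57
tool_pos: [0.5247, 0.1287, 0.0533]
ee_rot: [-1.277, -1.097, 1.097]
contact_force: [0.3, -0.5, 0.4]
gripper_width: 0.0002
```

```bash
python3 - <<'E'
from h import *
s,M=show()
snap('scene','pics/s9.png');snap('top','pics/t9.png')
crop('pics/s9.npz',200,240,320,350,5,'pics/s9c.png'); 
crop('pics/t9.npz',200,120,300,240,5,'pics/t9c.png'); 
E
```

```text
t 9.57 tcp [0.5247 0.1287 0.0533] F [ 0.33 -0.45  0.39] w 0.0002
[[ 0.15  -0.    -0.989]
 [ 0.989  0.     0.15 ]
 [-0.    -1.     0.   ]]
[ 0.24   0.07  -0.187  1.315  0.     0.391]
```

View pics/s9c.png

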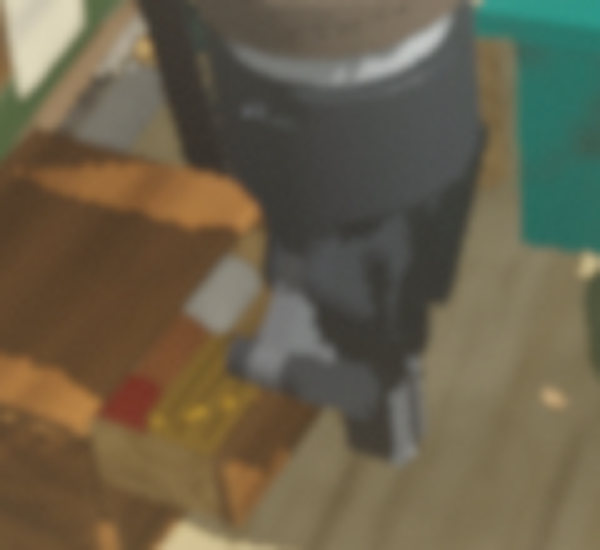

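View pics/t9c.png

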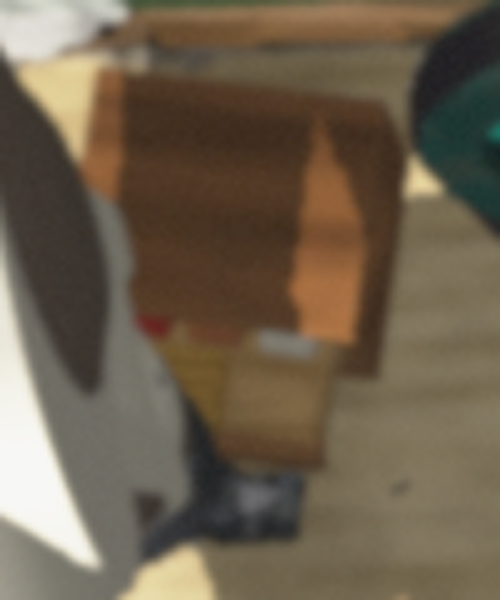

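Request:
step_arm(
  targets=[
    {"offset": [0,0,-2],"twist": 0},
    {"offset": [0,0,-3],"twist": 0},
    {"offset": [0,0,-3],"twist": 0},
    {"offset": [0,0,-3],"twist": 0},
    {"offset": [0,0,-3],"twist": 0},
    {"offset": [0,0,-3],"twist": 0},
    {"offset": [0,0,-3],"twist": 0},
    {"offset": [0,0,-3],"twist": 0},
    {"offset": [0,0,-3],"twist": 0},
    {"offset": [0,0,-3],"twist": 0},
    {"offset": [0,0,-2],"twist": 0},
    {"offset": [0,0,0],"twist": 0},
  ],
)

```text
t: 11.18
tool_pos: [0.5553, 0.124, 0.0533]
ee_rot: [-1.277, -1.097, 1.097]
contact_force: [0.2, 0.9, 0.7]
gripper_width: 0.0
```

```bash
python3 - <<'E'
from h import *
s,M=show()
snap('scene','pics/s10.png');snap('top','pics/t10.png')
crop('pics/s10.npz',200,240,320,350,5,'pics/s10c.png'); 
crop('pics/t10.npz',200,120,300,240,5,'pics/t10c.png'); 
E
```

```text
t 11.18 tcp [0.5553 0.124  0.0533] F [0.23 0.92 0.68] w 0.0
[[ 0.15   0.    -0.989]
 [ 0.989  0.     0.15 ]
 [ 0.    -1.    -0.   ]]
[ 0.22   0.137 -0.113  1.32  -0.     0.371]
```

View pics/s10c.png

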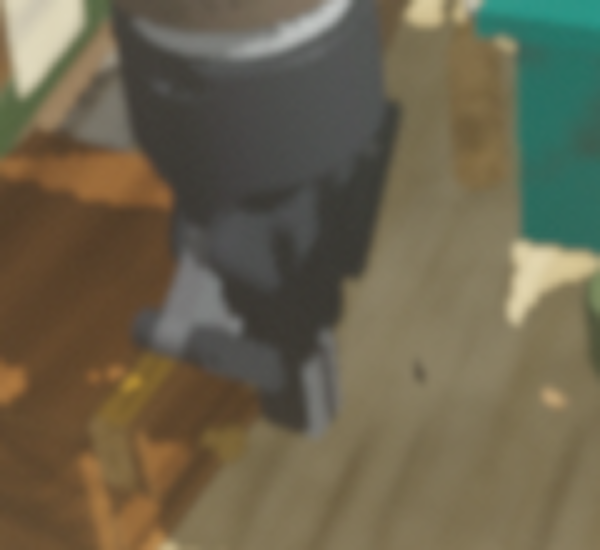

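View pics/t10c.png

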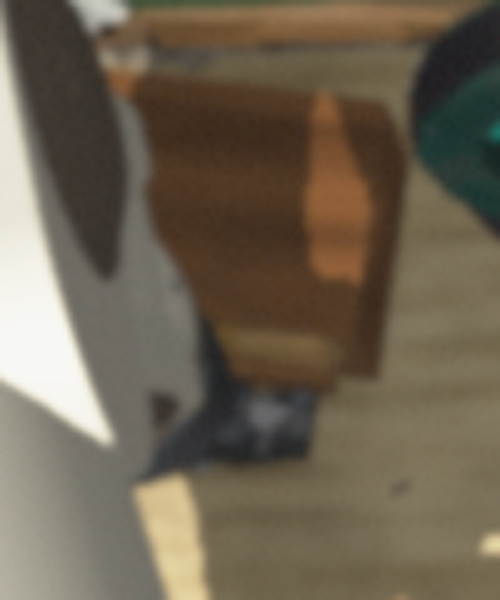

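Request:
step_arm(
  targets=[
    {"offset": [0,0,-2],"twist": 0},
    {"offset": [0,0,-2],"twist": 0},
    {"offset": [0,0,-2],"twist": 0},
    {"offset": [0,0,-2],"twist": 0},
    {"offset": [0,0,-2],"twist": 0},
    {"offset": [0,0,0],"twist": 0},
  ],
)

```text
t: 12.02
tool_pos: [0.5652, 0.1225, 0.0532]
ee_rot: [-1.277, -1.097, 1.097]
contact_force: [0.0, 0.0, -0.1]
gripper_width: -0.0
```

```bash
python3 - <<'E'
from h import *
s,M=show()
snap('scene','pics/s11.png');snap('top','pics/t11.png')
crop('pics/s11.npz',180,250,300,360,5,'pics/s11c.png'); 
crop('pics/t11.npz',220,160,300,230,8,'pics/t11c.png'); 
E
```

```text
t 12.03 tcp [0.5652 0.1225 0.0532] F [ 0.03  0.04 -0.1 ] w -0.0
[[ 0.15  -0.    -0.989]
 [ 0.989  0.     0.15 ]
 [ 0.    -1.     0.   ]]
[ 0.213  0.159 -0.089  1.323  0.     0.364]
```

View pics/s11c.png

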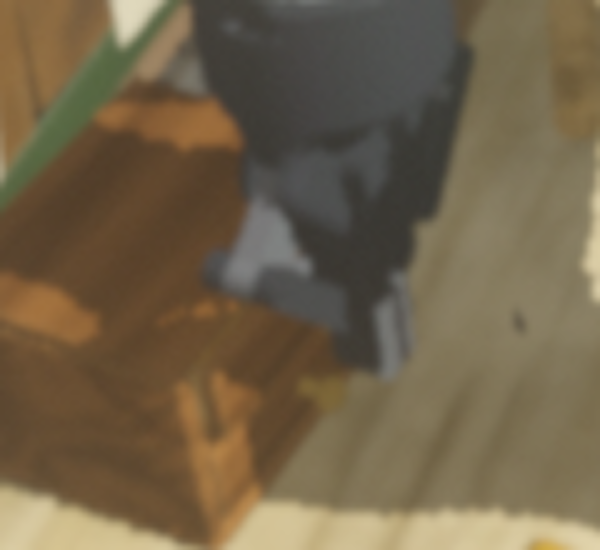

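View pics/t11c.png

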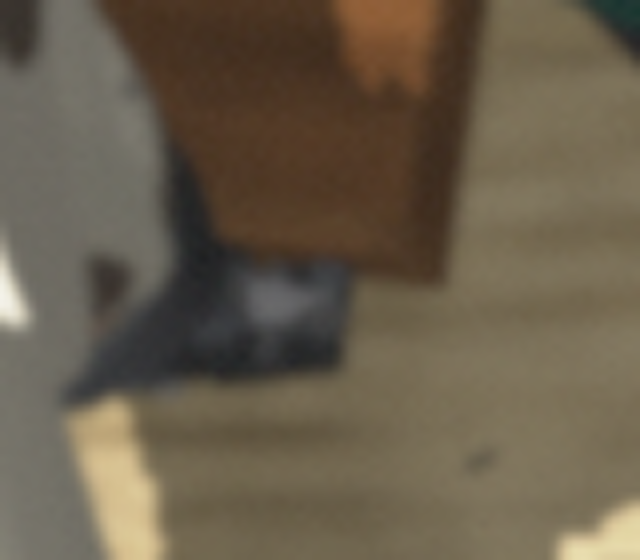

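Request:
step_arm(
  targets=[
    {"offset": [0,0,-1],"twist": 0},
    {"offset": [0,0,-1],"twist": 0},
    {"offset": [0,0,-1],"twist": 0},
    {"offset": [0,0,0],"twist": 0},
  ],
)

```text
t: 12.62
tool_pos: [0.5681, 0.1221, 0.0533]
ee_rot: [-1.277, -1.097, 1.097]
contact_force: [-0.6, 0.1, -0.3]
gripper_width: 0.0004
```

```bash
python3 - <<'E'
from h import *
s,M=show()
snap('scene','pics/s12.png');s,M=show();snap('scene','pics/s12b.png');show()
crop('pics/s12.npz',200,300,260,360,10,'pics/s12c.png'); 
E
```

```text
t 12.62 tcp [0.5681 0.1221 0.0533] F [-0.56  0.08 -0.26] w 0.0004
[[ 0.15   0.    -0.989]
 [ 0.989 -0.     0.15 ]
 [ 0.    -1.    -0.   ]]
[ 0.212  0.165 -0.081  1.324 -0.     0.362]
t 12.68 tcp [0.5681 0.1221 0.0533] F [-0.67  0.43  0.08] w -0.0002
[[ 0.15  -0.    -0.989]
 [ 0.989 -0.     0.15 ]
 [-0.    -1.     0.   ]]
[ 0.212  0.165 -0.081  1.324 -0.     0.362]
t 12.72 tcp [0.5681 0.1221 0.0533] F [0.93 0.42 0.49] w -0.0001
[[ 0.15  -0.    -0.989]
 [ 0.989 -0.     0.15 ]
 [-0.    -1.     0.   ]]
[ 0.212  0.165 -0.082  1.324 -0.     0.363]
```

View pics/s12c.png

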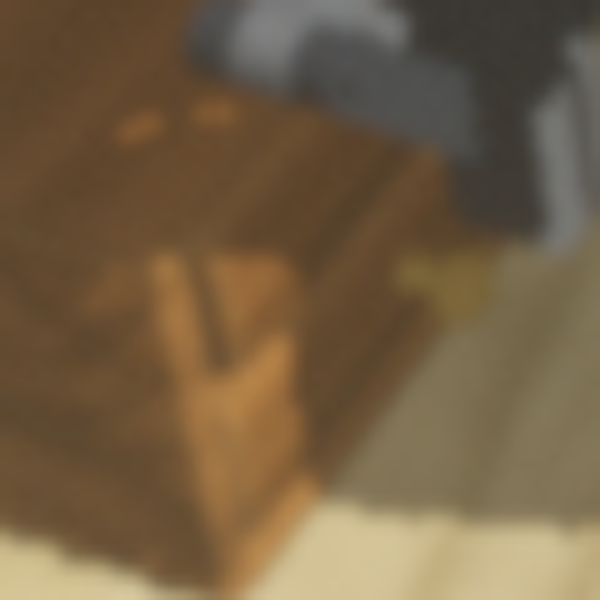

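Request:
step_arm(
  targets=[
    {"offset": [0,0,-1],"twist": 0},
    {"offset": [0,0,0],"twist": 0},
  ],
)

```text
t: 12.98
tool_pos: [0.5691, 0.1219, 0.0533]
ee_rot: [-1.277, -1.097, 1.097]
contact_force: [1.4, -0.6, 0.3]
gripper_width: -0.0001
```

Request:
step_arm(
  targets=[
    {"offset": [0,0,-1],"twist": 0},
    {"offset": [0,0,0],"twist": 0},
  ],
)

```text
t: 13.22
tool_pos: [0.5701, 0.1218, 0.0533]
ee_rot: [-1.277, -1.097, 1.097]
contact_force: [-0.7, 0.3, 0.4]
gripper_width: -0.0002
```

```bash
python3 - <<'E'
from h import *
F=[]
for i in range(4):
    d=snap('scene','pics/s13.png' if i==0 else 'pics/s13x%d.png'%i); s=robot.read_state(); F.append(s['contact_force'])
print(np.array(F).round(2),np.mean(F,0),s['tool_pos'].round(4))
crop('pics/s13.npz',200,300,260,360,10,'pics/s13c.png'); 
E
```

```text
[[ 0.65 -0.27  0.28]
 [ 0.26 -0.2   0.1 ]
 [-0.95 -1.01 -0.42]
 [ 0.28  0.42 -0.02]] [ 0.0606134  -0.26601405 -0.01467656] [0.57   0.1218 0.0533]
```

View pics/s13c.png

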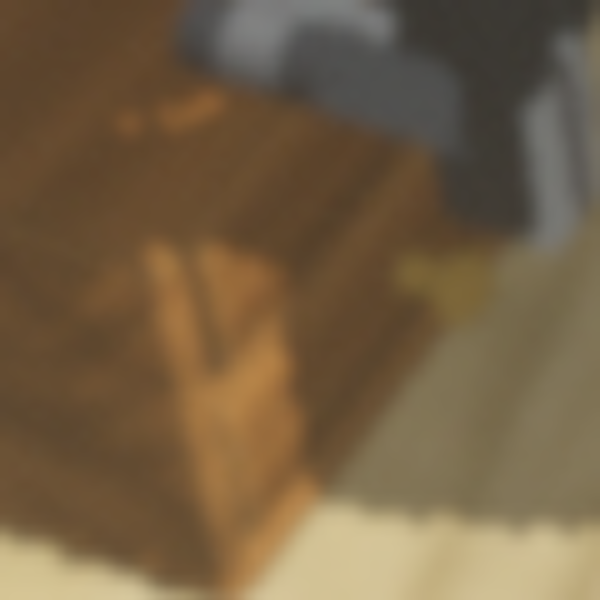

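Request:
step_arm(
  targets=[
    {"offset": [0,0,-1],"twist": 0},
    {"offset": [0,0,0],"twist": 0},
  ],
)

```text
t: 13.68
tool_pos: [0.5711, 0.1216, 0.0533]
ee_rot: [-1.277, -1.097, 1.097]
contact_force: [0.3, -0.6, 0.0]
gripper_width: -0.0
```

Request:
step_arm(
  targets=[
    {"offset": [0,0,-1],"twist": 0},
    {"offset": [0,0,0],"twist": 0},
  ],
)

```text
t: 13.92
tool_pos: [0.5721, 0.1214, 0.0533]
ee_rot: [-1.277, -1.097, 1.097]
contact_force: [-0.0, -0.3, -0.6]
gripper_width: -0.0002
```

```bash
python3 - <<'E'
from h import *
F=[]
for i in range(4):
    d=snap('scene','pics/s14.png' if i==0 else 'pics/s14x%d.png'%i); s=robot.read_state(); F.append(s['contact_force'])
print(np.array(F).round(2),np.mean(F,0),s['tool_pos'].round(4))
snap('top','pics/t14.png')
crop('pics/s14.npz',200,300,260,360,10,'pics/s14c.png'); crop('pics/t14.npz',220,160,300,230,8,'pics/t14c.png')
E
```

```text
[[ 0.35  0.65 -0.47]
 [-0.23 -0.16 -0.06]
 [ 0.6   0.12  0.67]
 [ 0.64 -0.19  0.28]] [0.33814324 0.10803438 0.10544602] [0.572  0.1215 0.0533]
```

View pics/s14c.png

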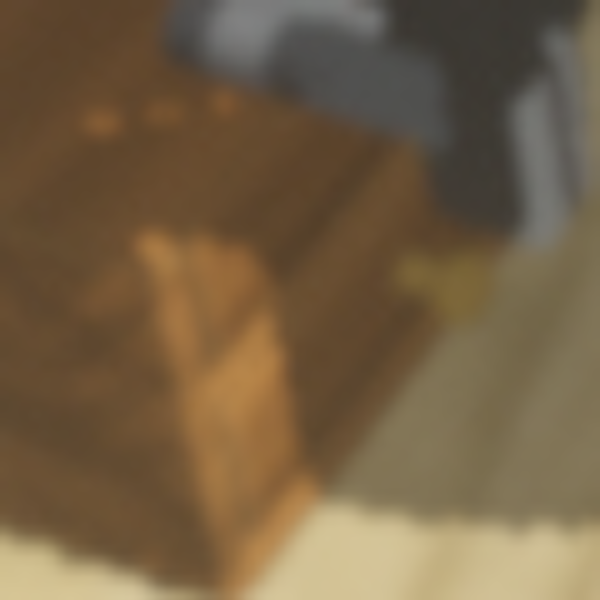

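View pics/t14c.png

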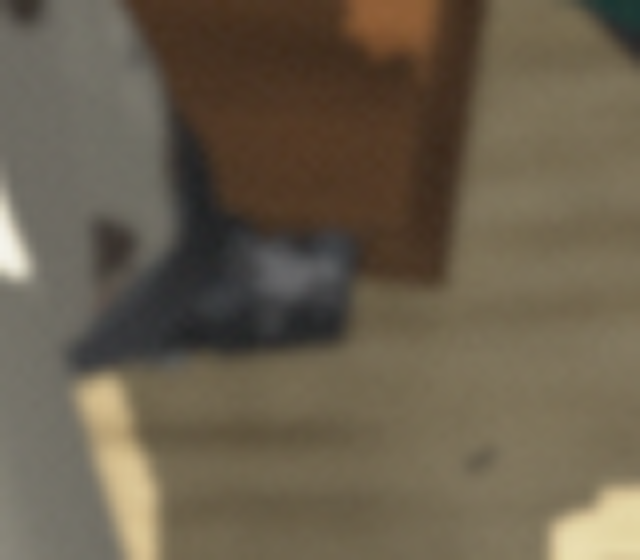

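Request:
step_arm(
  targets=[
    {"offset": [0,0,-1],"twist": 0},
    {"offset": [0,0,0],"twist": 0},
  ],
)

```text
t: 14.42
tool_pos: [0.573, 0.1213, 0.0533]
ee_rot: [-1.277, -1.097, 1.097]
contact_force: [0.1, -0.3, 0.7]
gripper_width: -0.0002
```

```bash
cat >> h.py <<'E'
def chk(n):
    F=[];T=[]
    for i in range(4):
        snap('scene',f'pics/{n}.png' if i==0 else f'pics/{n}x{i}.png'); s=robot.read_state(); F.append(s['contact_force']);T.append(s['tool_pos'])
    print(np.mean(F,0).round(2),np.mean(T,0).round(4))
    crop(f'pics/{n}.npz',200,300,260,360,10,f'pics/{n}c.png')
    # optical flow of lower chest corner vs s11
    a=load('pics/s11.npz')['img'];b=load(f'pics/{n}.npz')['img']
    g=lambda x:np.float32(cv2.cvtColor(x,cv2.COLOR_RGB2GRAY)[332:362,185:222])
    print('chest shift px vs s11',cv2.phaseCorrelate(g(a),g(b)))
E
python3 -c "
from h import *
chk('s15')"
```

```text
[-0.49  0.3   0.05] [0.573  0.1213 0.0533]
chest shift px vs s11 ((-0.0707289233759738, -0.0380235542329892), 0.9519607917467753)
```

View pics/s15c.png

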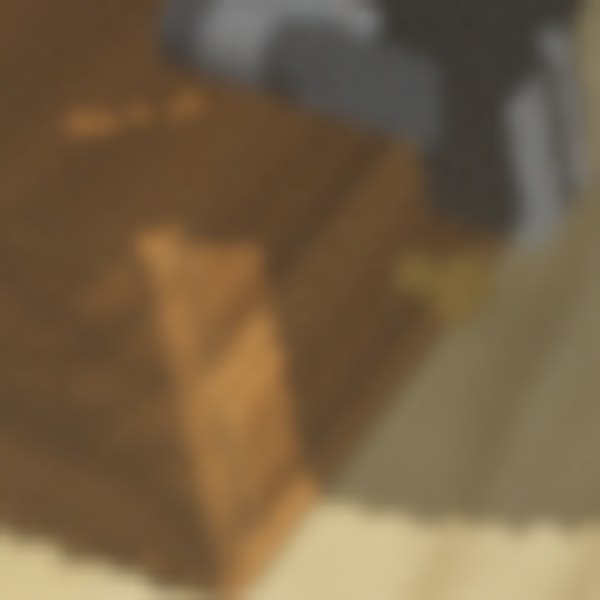

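Request:
step_arm(
  targets=[
    {"offset": [0,0,-1],"twist": 0},
    {"offset": [0,0,0],"twist": 0},
  ],
)

```text
t: 14.88
tool_pos: [0.5732, 0.1213, 0.0532]
ee_rot: [-1.275, -1.096, 1.098]
contact_force: [-5.7, 0.7, 2.9]
gripper_width: 0.0002
```

```bash
python3 -c "
from h import *
chk('s16')"
```

```text
[-5.28  0.88  2.43] [0.5732 0.1213 0.0532]
chest shift px vs s11 ((-0.0827097481292931, -0.043359208925226156), 0.9431606092055639)
```

View pics/s16c.png

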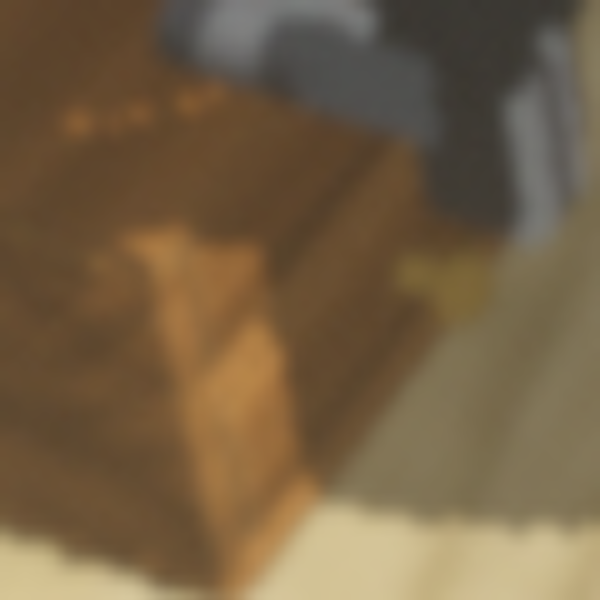

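Request:
step_arm(
  targets=[
    {"offset": [0,0,3],"twist": 0},
    {"offset": [0,0,12],"twist": 0},
    {"offset": [0,0,25],"twist": 0},
    {"offset": [0,-30,20],"twist": 0},
    {"offset": [0,-50,0],"twist": 0},
    {"offset": [0,-50,0],"twist": 0},
    {"offset": [50,0,20],"twist": 0},
    {"offset": [55,0,20],"twist": 0},
    {"offset": [55,0,20],"twist": 0},
    {"offset": [55,0,20],"twist": 0},
    {"offset": [0,0,0],"twist": 0},
    {"offset": [0,0,0],"twist": 0},
  ],
)

```text
t: 16.58
tool_pos: [0.4674, 0.3545, 0.1832]
ee_rot: [-1.277, -1.098, 1.098]
contact_force: [0.1, -0.6, 0.6]
gripper_width: 0.0001
```

```bash
python3 - <<'E'
from h import *
show()
snap('scene','pics/s17.png');snap('top','pics/t17.png')
crop('pics/s17.npz',160,250,300,360,5.5,'pics/s17c.png');crop('pics/t17.npz',200,120,300,240,5,'pics/t17c.png')
E
```

```text
t 16.57 tcp [0.4674 0.3545 0.1832] F [ 0.06 -0.64  0.59] w 0.0001
[[ 0.15  -0.    -0.989]
 [ 0.989 -0.     0.15 ]
 [-0.    -1.     0.   ]]
[ 0.649  0.163  0.167  1.575 -0.     0.799]
```

View pics/s17c.png

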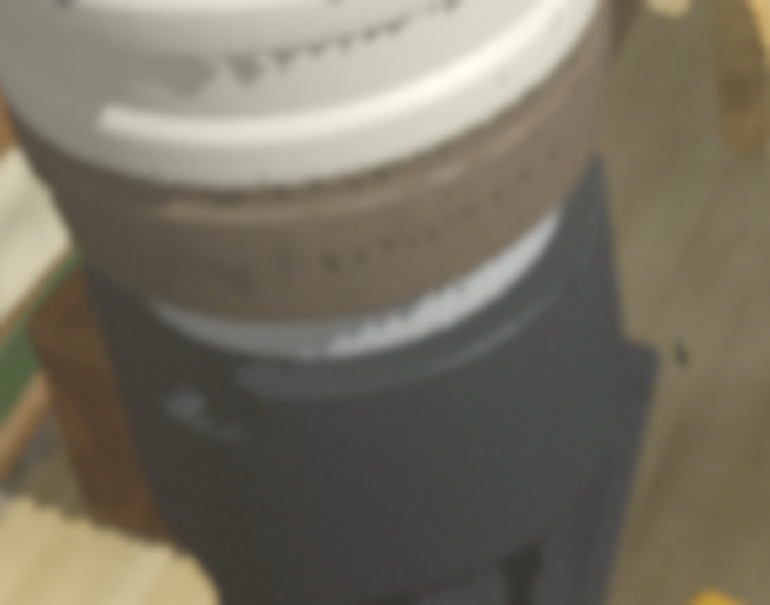

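View pics/t17c.png

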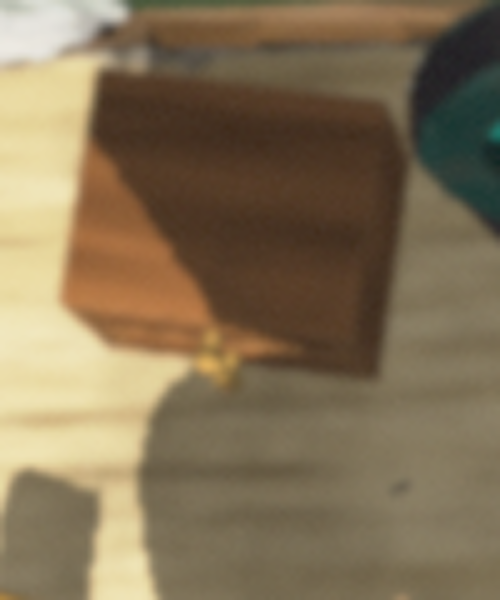

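View pics/s17.png

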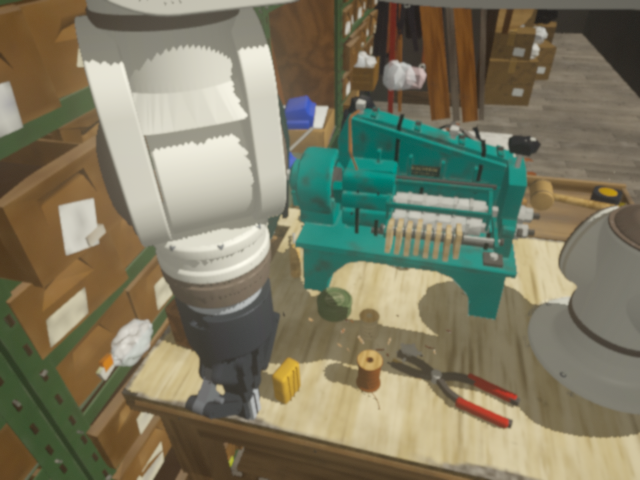

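Request:
step_arm(
  targets=[
    {"offset": [0,-20,40],"twist": 0},
    {"offset": [10,-20,40],"twist": 0},
    {"offset": [20,0,40],"twist": 0},
    {"offset": [20,0,40],"twist": 0},
    {"offset": [20,0,40],"twist": 0},
    {"offset": [0,0,0],"twist": 0},
    {"offset": [0,0,0],"twist": 0},
  ],
)

```text
t: 17.55
tool_pos: [0.2814, 0.4532, 0.2235]
ee_rot: [-1.277, -1.097, 1.096]
contact_force: [0.4, -0.4, 0.4]
gripper_width: 0.0002
```

```bash
python3 - <<'E'
from h import *
show()
snap('scene','pics/s18.png');snap('top','pics/t18.png')
crop('pics/s18.npz',160,250,300,360,5.5,'pics/s18c.png')
t=load('pics/t18.npz');s=load('pics/s18.npz')
print('knob top',ray(t,200+222/5,120+378/5,.067))
# chest shift vs start
for a,b,box in [('pics/t8.npz','pics/t18.npz',(262,180,292,200)),('pics/t0.npz' if 0 else 'pics/top0.npz','pics/t18.npz',(262,180,292,200)),('pics/scene0.npz','pics/s18.npz',(325,340,395,400)),('pics/scene0.npz','pics/s18.npz',(310,280,360,330))]:
    x0,y0,x1,y1=box; g=lambda f:np.float32(cv2.cvtColor(load(f)['img'],cv2.COLOR_RGB2GRAY)[y0:y1,x0:x1]); print(box,cv2.phaseCorrelate(g(a),g(b)))
E
```

```text
t 17.55 tcp [0.2814 0.4532 0.2235] F [ 0.43 -0.39  0.42] w 0.0002
[[ 0.151  0.    -0.989]
 [ 0.989  0.     0.151]
 [ 0.    -1.    -0.   ]]
[ 1.015  0.044  0.116  1.642 -0.     1.167]
knob top [0.5801684  0.11182377 0.067     ]
(262, 180, 292, 200) ((-9.745577822000051, -0.08906278180273652), 0.45074297070503233)
(262, 180, 292, 200) ((0.1351867548689718, 0.5130269083976717), 0.5752713934580485)
(325, 340, 395, 400) ((0.1074649294791783, -0.12174414873501149), 0.9396403440722713)
(310, 280, 360, 330) ((-0.6029782722321677, 0.15294561348629188), 0.7591442705154419)
```

View pics/s18c.png

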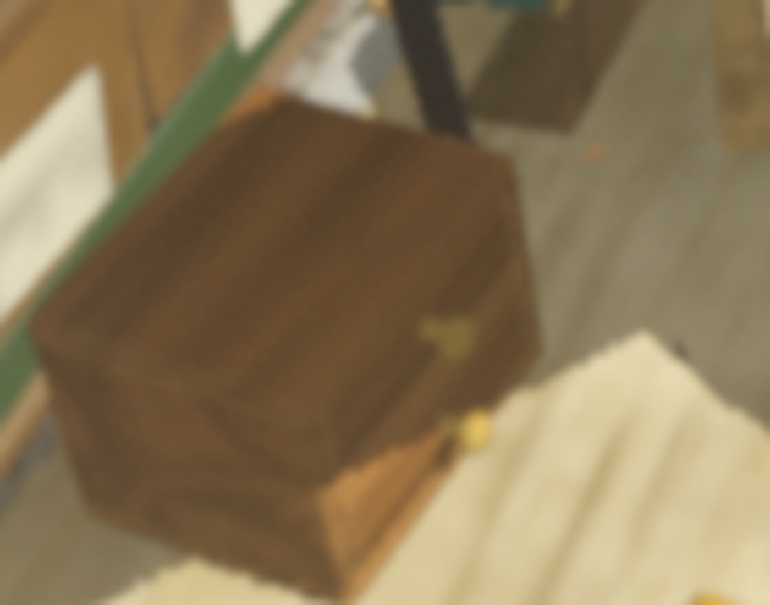

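View pics/s18.png

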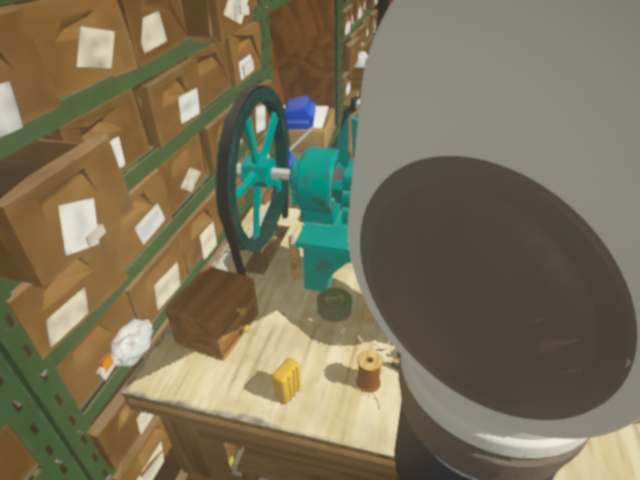

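```bash
python3 - <<'E'
from h import *
d=load('pics/s18.npz'); c=d['img'][270:365,205:265]; c=cv2.convertScaleAbs(c,alpha=1.8)
cv2.imwrite('pics/s18d.png',cv2.cvtColor(cv2.resize(c,None,fx=6,fy=6,interpolation=cv2.INTER_CUBIC),cv2.COLOR_RGB2BGR))
s=d
print('upper knob',ray(s,160+470/5.5,250+345/5.5,.067),'lower',[ray(s,160+482/5.5,250+430/5.5,z).round(4) for z in(.025,.03,.035)])
t=load('pics/t17.npz')
print([ray(t,200+u/5,120+v/5,z).round(4) for u,v,z in[(217,358,.067),(224,382,.067),(224,382,.03),(217,340,.067)]])
for X in [(.5841,.1165,.067)]: print(proj(s,X),proj(t,X), (np.array(proj(s,X))-[160,250])*5.5,(np.array(proj(t,X))-[200,120])*5)
E
```

```text
upper knob [0.58135346 0.12071223 0.067     ] lower [array([0.5845, 0.1167, 0.025 ]), array([0.5822, 0.1208, 0.03  ]), array([0.5799, 0.125 , 0.035 ])]
[array([0.5884, 0.1138, 0.067 ]), array([0.5785, 0.111 , 0.067 ]), array([0.5859, 0.1178, 0.03  ]), array([0.5957, 0.1138, 0.067 ])]
[244.87453231 310.65705119] [242.07045692 193.73674542] [466.80992771 333.61378154] [210.35228459 368.68372712]
```

View pics/s18d.png

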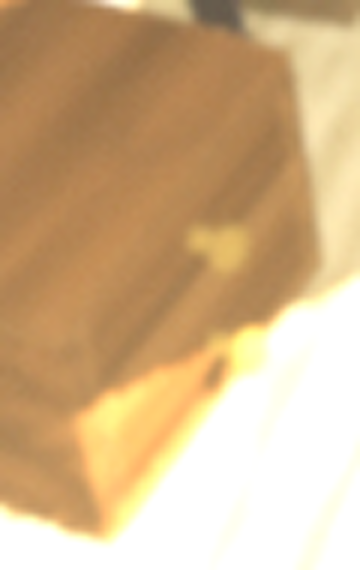

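```bash
python3 -c "
from h import *
show(); print(ticket.sign_off())"
```

```text
t 17.65 tcp [0.2818 0.4531 0.2234] F [0.52 0.11 0.6 ] w 0.0004
[[ 0.152  0.    -0.988]
 [ 0.988  0.     0.152]
 [ 0.    -1.    -0.   ]]
[ 1.015  0.044  0.116  1.642 -0.     1.167]
the job is handed in; nothing more can be done
None
```

The wax is lying flat in the drawer and the drawer is shut. The job was handed in at about 17.7 s, with the arm well clear of everything. With the fingers closed, I tipped the wax over towards chest +y, checked that it lay flat, then pushed the knob until the drawer stopped.

**Wax:** Its top measured about 43 x 28 mm in the overhead picture before I shut the drawer. That fits lying flat (45 x 32 mm) in front of the bobbins. It can't be seen now.

**Drawer:** It stopped against a firm resistance of about 5 N. In the scene view the upper knob lines up with the lower knob to within a couple of millimetres, and the front looks flush. The knob travelled about 60 mm, not 65. My first pictures showed the drawer only about 60 mm out at the start, so that fits.

**Chest:** It did not visibly move during the final push (under 0.1 pixel in the scene view). A start-to-end comparison from above showed about 0.5 pixel (roughly 1 mm), but changed shadows make that one unreliable.

**Bystanders:** The brown spool shows no shift. The tin region shows about 0.6 pixel, in changed light. I never went near the cream spool and did not measure it.

**Camera disagreement:** The two cameras differed by up to about 5 mm on some chest points and up to 10 mm on one drawer point. I worked from averaged positions and approached contact slowly.

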